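Close the gassing chamber and set its inlet valve two turns open

TASK

Get the dishes' gassing chamber ready to flush: fold its left lid leaf fully down, then the right leaf with the blue strip so that the strip overlaps the left one. Then crank the red valve wheel clockwise by its black handle until it is shut against its stop, back it off exactly two full turns, and finish still gripping the handle there, ready to shut the gas off; leave the dishes and bottles undisturbed.

Things in the scene. Friction and masses are not known exactly. Their poses are not given: they have to be found in the camera images.
- chamber: Bench gassing unit, fixed, yaw up to 0.25 rad: grey base plate 170 x 415 mm with a clear chamber (160 mm along x, 200 along y, walls to z = 84 mm; closed leaves' tops at 92, blue strip at 95) and, at its right, a brass inlet valve with red handwheel. Origin on the desk under the chamber's centre; x to its back, y to its left. Plate from y = +110 to -305 mm, x = -85 to +85 mm.
- under_leaf (a joint): Angle (rad) of the left lid leaf, the one WITHOUT the blue strip, which goes underneath: 0 = closed, level on the chamber; 1.57 = upright; found open at 1.45 to 1.85 (beyond 1.57 it leans outward, to the left); stop at 1.95. Friction hinge (0.13 N m): it stays wherever it is left, also closed.
- under_leaf_hinge (a point): Middle of the left leaf's hinge line, which runs along chamber x, at chamber coordinates (0, 100, 86) mm. The leaf is a plate 158 mm wide along x, 98 mm long, 6 mm thick: its inner face holds the hinge line, its outer face (the top when closed) is 6 mm from it. Solid all over (white frame, clear pane).
- under_leaf_edge (a point): Middle of the left leaf's free edge, on its outer face, 98.5 mm from the hinge line.
- over_leaf (a joint): Angle (rad) of the right lid leaf, the one WITH the blue overlap strip along its free edge: 0 = closed, 1.57 = upright, found at 1.45 to 1.85 (beyond 1.57 it leans outward, to the right); same stop and friction hinge as the left leaf.
- over_leaf_hinge (a point): Middle of the right leaf's hinge line, at chamber coordinates (0, -100, 86) mm. Same plate as the left leaf, mirrored; a 30 mm wide, 3 mm thick blue strip on its outer face reaches 15 mm past its free edge and comes to lie on top of the left leaf. Both leaves have a small thumb tab at the front, 15 mm past the plate.
- over_leaf_edge (a point): Middle of the right leaf's free edge, on the outer face of the blue strip, 98.5 mm from the hinge line.
- valve_wheel (a joint): Angle (rad) by which the valve is open, counted over several turns: 0 = shut on its hard stop, 6.283 = one turn open, up to 31.4. Vertical axis; counterclockwise seen from above opens (grows), clockwise closes. Found 0.4 to 1.1 turns open. Friction 0.10 N m (about 2.5 N at the handle); it stays where it is left.
- wheel_axis (a point): Point on the wheel's vertical axis at the height of the handle's middle (z = 128 mm over the desk), at chamber coordinates (0, -240, 128) mm. The red rim has a radius of 42 mm and its top is at z = 99 mm.
- crank_handle: Black upright revolving handle on the rim of the red wheel, 18 mm thick, 43 mm tall from z = 104 to 147 mm, its own vertical axis 42 mm from the wheel's axis; it spins freely on its pin, so it can be held in the fingers while the wheel is cranked round. Origin at its lower end.
- handle_mid (a point): Middle of the black handle (z = 128 mm), on its axis. With the valve shut the direction from the wheel's axis to the handle is 2.2 rad counterclockwise of the chamber's x axis; opening adds the joint angle.
- dish_a: Closed white culture dish, 59 mm wide, 16 mm high, standing loose in the chamber. Origin under its centre.
- dish_b: Second such dish in the chamber.
- ethanol_bottle: Loose glass bottle with a red cap, 62 mm wide, 150 mm tall, on the desk to the right. Origin under its centre.
- buffer_bottle: Loose glass bottle with a blue cap, 53 mm wide, 104 mm tall, on the desk to the right. Origin under its centre.
- oil_bottle: Loose bottle with a white cap, 60 mm wide, 118 mm tall, at the back of the desk. Origin under its centre.
- immersion_oil: Small loose amber bottle with a black cap, 29 mm wide, 62 mm tall, on the desk to the left. Origin under its centre.

How it is judged:
By the outcome, as a careful person would: the job done as asked, in the order asked, and still so for the second after the job is handed in, while the arm keeps its last pose, push and grip.
It also fails if it takes over 72 s, if anything falls off the work surface, if the arm or the gripper's body presses on something with over 40 N, if the wrist force passes 120 N, or if a joint passes its speed limit or range.

ROBOT

A 7-joint arm with a two-finger parallel gripper is mounted at the origin on a cart in front of the work surface, level with it; the furniture and walls round the work are solid. World frame = base frame: x ahead of the robot, y to its left, z up, the work surface at z = 0. Lengths are in m, angles in rad, forces in N, time in s.
With the tool pointing down it reaches from about 0.4 to 0.9 m from the base axis. Payload 5.5 kg.
Tool frame: the origin (TCP) lies between the finger pads, 19 mm behind the fingertips; this is the grasp point; z points along the fingers, y is the line along which they close (so a half turn about z gives the same grasp; the last joint's range is limited). The gripper opens to 92 mm and grips with 3 to 60 N. Pads are 19 mm wide; open, the fingers measure 130 mm over their backs; the gripper's body (75 mm by 190 mm) begins 47 mm behind the grasp point.
Start: joints at [1.401, 0.501, -0.427, 1.55, 0.221, 1.138, -0.21], TCP at [0.273, -0.59, 0.246] pointing down, gripper open.
Joint ranges: [-2.88, 2.88], [-0.31, 2.03], [-1.54, 1.56], [0.2, 2.42], [-1.41, 4.55], [0.19, 2.02], [-2.57, 2.57]. Speed limits (rad/s): [2.57, 2.57, 3.14, 3.14, 3.14, 3.14, 3.14].

INTERFACE

Orientations are given as a unit quaternion [w, x, y, z].
In Python, from workcell import ctrl, viewer, order gives the robot as it stands. The module is installed in compiled form; this text tells all that it offers.
- The arm moves only by the tool send_rows, never from a script. Its argument "motion" is a list of rows, each a list of 3 entries, a list of its own where there are three numbers: the turn, a rotation vector about the tool's x, y, z each as a share of 45 degrees, from -1 to 1, then the shift along the tool's x, y, z each as a share of 0.08 m, from -1 to 1, then the opening, from 0 (shut) to 1 (fully open). A call has 1 to 8 rows; each row shifts and turns the commanded pose from where the row before left it, along the tool's axes as they then stand; what a row does not reach is not made up. A row lasts 1/10 s, in which the tool goes at most 50 mm and 8.59 degrees, less where a joint would pass 70% of its speed; a pose out of reach is approached as far as the arm can. A call with a number of a shift or a turn outside -1 to 1 is refused whole. A call with a gripper value outside its range is refused whole. The fingers move at their own pace and stop on an object; the grip force is fixed at half the most. Time passes only in rows, so rows that do not move let the fingers close. It gives the time, the measured TCP pose, the force, the opening and the grip force at its end, in the units of the state.
- ctrl.get_obs(): the state, without advancing time (a new reading comes with each control period).
- viewer.camera(name): name is "scene" or "top" or "wrist"; returns a dict with "frame" (384x512x3 uint8, red, green, blue), "intrinsics" (3x3 intrinsics, pixels), "D" ([k1, k2, p1, p2, k3] as OpenCV has them; the pictures are not rectified), "view" (4x4, takes a point from world to camera coordinates). Camera axes: x right, y down, z forward; pixel columns grow to the right and rows downward; lengths in m; the calibration is good to about 2 mm. A picture is of the moment at which its call begins. There is no depth.
- order.finish_job(): hands the job in; it is judged then, once.
The state is a dict: "clock": time; "q": joint angles; "dq": joint speeds; "joint_efforts": joint torques, N m; "position": TCP position; "tool_rot": TCP orientation; "wrist_force": force on the tool from outside, world axes, zero at the start; "moment": the same for the moment, N m; "finger_gap": opening from 0.0 (shut) to 1.0 (fully open); "grip_force": force on a finger pad.
Only numpy, scipy, OpenCV 4.12 (cv2) and the standard library are available. Lean on these libraries where they do the work, as an engineer would, in place of code of your own. Each camera call takes 0.05 s, during which the arm holds its last target. There are 200 camera calls.

## Working session

There is one attempt and no reset: what is moved stays moved. The work goes in short steps, Python scripts to look and compute and a tool call to move; the robot and the scene stay as the last step left them, time stands still between calls to the robot, and variables do not carry over. Pictures are saved under pics/ and viewed, at most 10 in all, crops included, and the job is handed in when it is done.

Besides the shell and the picture viewer there is one more tool, called after "Call:" as name(argument=value, ...), one argument or row to a line, values as JSON. send_rows: Moves the arm, as the interface text tells. Its arguments: {"type":"object","properties":{"motion":{"type":"array"}},"required":["motion"]}

```bash
mkdir -p pics; cat > h.py <<'E'
import numpy as np,cv2
from workcell import ctrl,viewer,order
def cam(n,save=None):
    c=viewer.camera(n)
    if save: cv2.imwrite('pics/'+save,c['frame'][:,:,::-1])
    return c
def ray(c,uv):
    K=np.array(c['intrinsics'],float);D=np.array(c['D'],float);V=np.array(c['view'])
    p=cv2.undistortPoints(np.array([[uv]],float),K,D)[0,0]
    R=V[:3,:3];t=V[:3,3];o=-R.T@t;d=R.T@np.array([p[0],p[1],1.]);return o,d
def onz(c,uv,z):
    o,d=ray(c,uv);return o+d*(z-o[2])/d[2]
def proj(c,P):
    V=np.array(c['view']);r=cv2.Rodrigues(V[:3,:3])[0]
    return cv2.projectPoints(np.array(P,float).reshape(-1,3),r,V[:3,3],np.array(c['intrinsics'],float),np.array(c['D'],float))[0][:,0]
E
python3 - <<'E'
from h import *
a=cam('top','top0.png');b=cam('scene','sc0.png')
fr=np.hstack([a['frame'],b['frame']])
cv2.imwrite('pics/both.png',cv2.resize(np.vstack([a['frame'],b['frame']])[:,:,::-1],(800,1200))[:600])
for c in(a,b):
    V=np.array(c['view']);print((-V[:3,:3].T@V[:3,3]).round(3),V[2,:3].round(2))
s=ctrl.get_obs();print(s['position'],s['tool_rot'],s['clock'],s['finger_gap'])
E
```

```text
[ 0.369 -0.112  1.195] [ 0.15  0.   -0.99]
[-0.664  0.719  0.808] [ 0.74 -0.51 -0.44]
[ 0.27237321 -0.58952079  0.24459642] [-8.56111756e-04  9.76664452e-01  2.14769167e-01 -1.40150660e-04] 0.1 0.9987358269484914
```

View pics/top0.png

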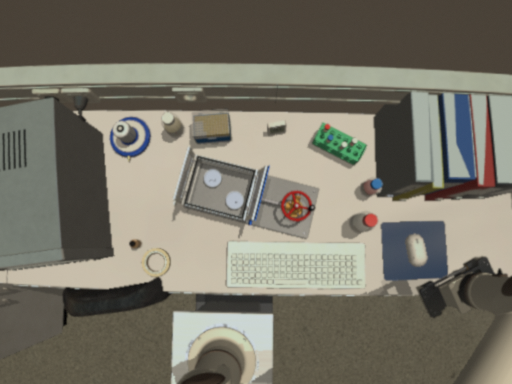

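View pics/sc0.png

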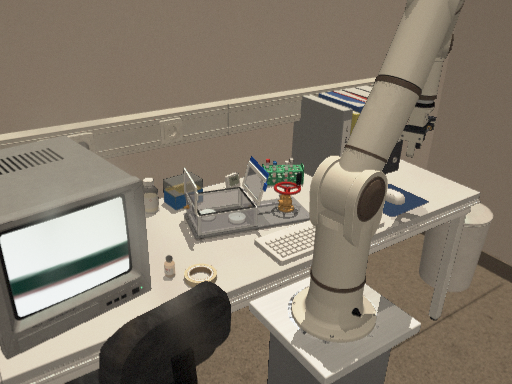

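The top view shows the chamber at about (220,190), the right leaf with its blue strip at (260,185), the wheel at (296,206) and the dark handle near (312,207). I'll enlarge that area and measure it.

```bash
python3 - <<'E'
from h import *
c=cam('top');f=c['frame']
x0,y0,x1,y1=165,140,325,250
cv2.imwrite('pics/crop0.png',cv2.resize(f[y0:y1,x0:x1,::-1],None,fx=5,fy=5,interpolation=cv2.INTER_CUBIC))
h=cv2.cvtColor(f,cv2.COLOR_RGB2HSV)
red=(((h[...,0]<8)|(h[...,0]>172))&(h[...,1]>150)&(h[...,2]>70)).astype(np.uint8); red[:,:265]=0;red[:,330:]=0;red[:180]=0;red[235:]=0
p=np.argwhere(red)[:,::-1].astype(np.float32)
(cx,cy),r=cv2.minEnclosingCircle(p);W=onz(c,(cx,cy),.097);print('wheel',cx,cy,r,W)
e=onz(c,(cx+r,cy),.097);print('r',np.linalg.norm(e-W))
blue=((abs(h[...,0].astype(int)-112)<12)&(h[...,1]>120)).astype(np.uint8);blue[:,:245]=0;blue[:,275:]=0;blue[:160]=0;blue[215:]=0
q=np.argwhere(blue)[:,::-1].astype(np.float32);print('blue',cv2.boxPoints(cv2.minAreaRect(q)),len(q))
E
```

```text
wheel 295.86822509765625 205.62522888183594 14.956892013549805 [ 0.48467638 -0.21946167  0.097     ]
r 0.0449764781990907
blue [[255.7588  213.93799]
 [265.7856  174.94489]
 [266.8844  175.22742]
 [256.85757 214.22052]] 39
```

View pics/crop0.png

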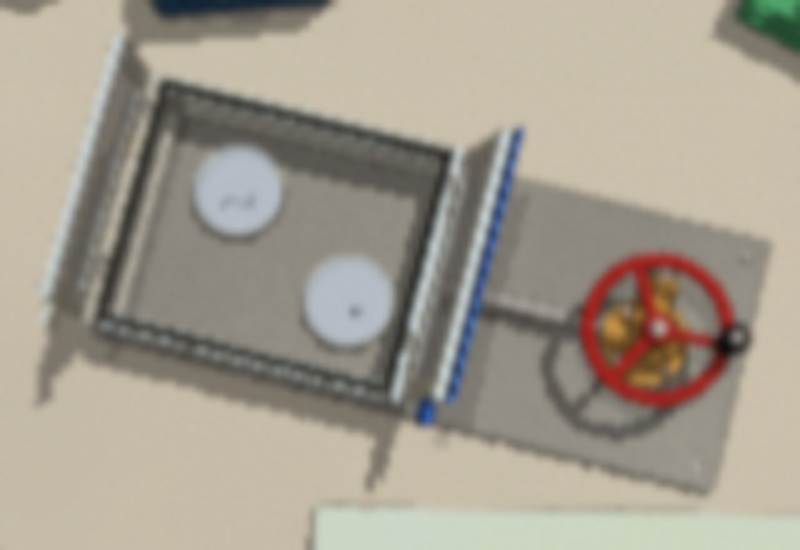

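```bash
python3 - <<'E'
from h import *
c=cam('top')
P=lambda u,v,z:onz(c,(165+(u+.5)/5-.5,140+(v+.5)/5-.5),z)
BL,BR,FR,FL=[P(*a,.084) for a in((165,82),(455,150),(395,400),(98,325))]
for a in(BL,BR,FR,FL):print(a.round(4))
print('sides',[np.linalg.norm(a-b).round(4) for a,b in((BL,BR),(FL,FR),(BL,FL),(BR,FR))])
d=(BL-BR+FL-FR);yaw1=np.arctan2(-d[0],d[1]);d2=(BL-FL+BR-FR);yaw2=np.arctan2(d2[1],d2[0])
C=(BL+BR+FL+FR)/4
W=P(658,328,.1);Wr=P(659,328,.097);H=P(735,338,.147)
v=C-Wr;yaw3=np.arctan2(-v[0],v[1]);print('yaw',yaw1,yaw2,yaw3,'C',C,'W',Wr,'dist',np.linalg.norm(v[:2]))
print('handle',H,np.linalg.norm((H-Wr)[:2]),'ang',np.arctan2(H[1]-Wr[1],H[0]-Wr[0]))
yaw=yaw3
R=np.array([[np.cos(yaw),-np.sin(yaw)],[np.sin(yaw),np.cos(yaw)]])
for z in(.17,.184):
  for n,(u,v) in dict(rb=(520,128),rf=(450,400),lb=(122,35),lf=(42,305)).items():
    q=P(u,v,z);print(n,z,(R.T@(q[:2]-C[:2])).round(4))
b=cam('scene')['frame'][140:250,170:320,::-1]
cv2.imwrite('pics/crop1.png',cv2.resize(b,None,fx=5,fy=5,interpolation=cv2.INTER_CUBIC))
E
```

```text
[0.6352 0.0844 0.084 ]
[ 0.5951 -0.0965  0.084 ]
[ 0.4409 -0.0633  0.084 ]
[0.4829 0.1189 0.084 ]
sides [np.float64(0.1852), np.float64(0.1869), np.float64(0.1561), np.float64(0.1578)]
yaw -0.22232410831049865 -0.21747883732266027 -0.22287769511306615 C [0.53854584 0.0108598  0.084     ] W [ 0.48598433 -0.22105349  0.097     ] dist 0.2377950441543306
handle [ 0.47563964 -0.25969172  0.147     ] 0.03999906702007951 ang -1.83239298427874
rb 0.17 [ 0.0833 -0.13  ]
rf 0.17 [-0.0761 -0.1285]
lb 0.17 [0.0822 0.1053]
lf 0.17 [-0.0795  0.1076]
rb 0.184 [ 0.0803 -0.1304]
rf 0.184 [-0.077  -0.1289]
lb 0.184 [0.0792 0.1017]
lf 0.184 [-0.0803  0.104 ]
```

View pics/crop1.png

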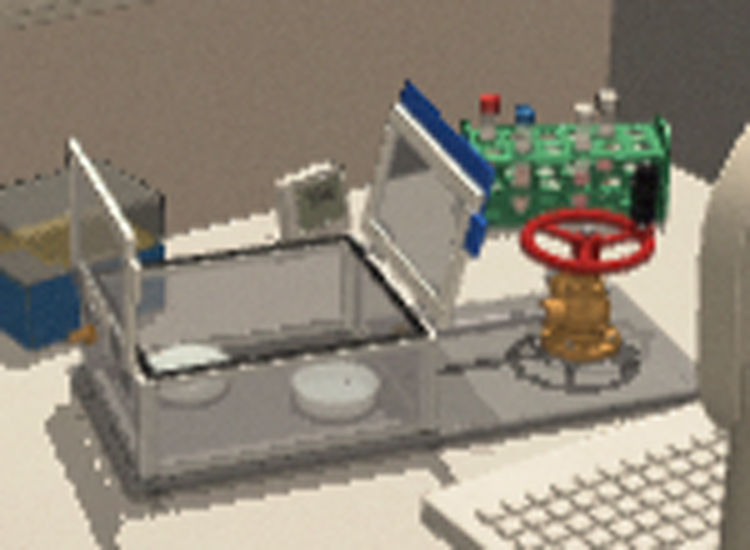

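The crop shows the left leaf nearly upright and the blue-strip leaf leaning slightly to the right. The handle is on the far right of the wheel. Checks against the given sizes: wheel to chamber is 238 mm (240 given), handle radius is 40 mm (42 given), and yaw is about -0.222. The handle direction puts the valve about 2.5 rad open.

I'll raise the tool and turn it to the chamber's axes first.

Call:
send_rows(
  motion=[
    [[0,0,-0.167],[0,0,-0.3],0],
    [[0,0,-0.167],[0,0,-0.3],0],
    [[0,0,-0.167],[0,0,-0.3],0],
    [[0,0,-0.167],[0,0,-0.3],0],
    [[0,0,-0.167],[0,0,0],0],
    [[0,0,-0.167],[0,0,0],0],
    [[0,0,-0.167],[0,0,0],0],
    [[0,0,0],[0,0,0],0],
  ],
)

```text
clock: 1.05
position: [0.2724, -0.59, 0.3413]
tool_rot: [-0.0, 0.78, 0.626, 0.0]
wrist_force: [0.5, 0.4, -0.6]
finger_gap: 0.352
grip_force: 0.0
```

```bash
cat >> h.py <<'E'
from scipy.spatial.transform import Rotation as Ro
yaw=-.222;C=np.array([.538,.012]);RC=np.array([[np.cos(yaw),-np.sin(yaw)],[np.sin(yaw),np.cos(yaw)]])
def st():
    s=ctrl.get_obs();q=s['tool_rot'];T=Ro.from_quat([q[1],q[2],q[3],q[0]]).as_matrix();p=np.array(s['position'])
    ch=RC.T@(p[:2]-C)
    print('t',round(s['clock'],2),'pos',p.round(4),'ch',ch.round(4),'x-ang',np.arctan2(T[1,0],T[0,0]).round(4),'tz',T[:,2].round(3),'F',np.round(s['wrist_force'],1),'gap',round(s['finger_gap'],3),'grip',round(float(np.max(s['grip_force'])),1),'q',np.round(s['q'],2))
    return p,T
def go(xc,yc,z):
    p,T=st();w=np.r_[C+RC@np.array([xc,yc]),z];print('shares',(T.T@(w-p)/.08).round(3))
E
python3 - <<'E'
from h import *
go(0,.15,.33)
for th in np.arange(1.9,-.01,-.2):
    print(th.round(2),'L y,z',(100-70*np.cos(th)+6*np.sin(th)+9.5).round(1),(86+70*np.sin(th)+6*np.cos(th)+19).round(1))
E
```

```text
t 1.05 pos [ 0.2724 -0.59    0.3413] ch [-0.1265 -0.6457] x-ang 1.352 tz [ 0.  0. -1.] F [ 0.5  0.4 -0.6] gap 0.352 grip 0.0 q [ 1.53  0.47 -0.63  1.43  0.27  1.34  0.67]
shares [9.941 1.613 0.146]
1.9 L y,z 137.8 169.3
1.7 L y,z 124.5 173.6
1.5 L y,z 110.5 175.2
1.3 L y,z 96.6 174.1
1.1 L y,z 83.1 170.1
0.9 L y,z 70.7 163.6
0.7 L y,z 59.8 154.7
0.5 L y,z 50.9 143.8
0.3 L y,z 44.4 131.4
0.1 L y,z 40.4 118.0
```

Call:
send_rows(
  motion=[
    [[0,0,0],[0.5,0.08,0],0],
    [[0,0,0],[0.5,0.08,0],0],
    [[0,0,0],[0.5,0.08,0],0],
    [[0,0,0],[0.5,0.08,0],0],
    [[0,0,0],[0.5,0.08,0],0],
    [[0,0,0],[0.5,0.08,0],0],
    [[0,0,0],[0.5,0.08,0],0],
    [[0,0,0],[0.5,0.08,0],0],
  ],
)

```text
clock: 1.85
position: [0.3928, -0.2873, 0.3417]
tool_rot: [0.0, 0.782, 0.624, -0.0]
wrist_force: [1.2, -0.4, -0.2]
finger_gap: 0.005
grip_force: 0.0
```

Call:
send_rows(
  motion=[
    [[0,0,0],[0.5,0.08,0],0],
    [[0,0,0],[0.5,0.08,0],0],
    [[0,0,0],[0.5,0.08,0],0],
    [[0,0,0],[0.5,0.08,0],0],
    [[0,0,0],[0.5,0.08,0],0],
    [[0,0,0],[0.5,0.08,0],0],
    [[0,0,0],[0.5,0.08,0],0],
    [[0,0,0],[0.5,0.08,0],0],
  ],
)

```text
clock: 2.65
position: [0.5125, 0.0136, 0.3417]
tool_rot: [0.0, 0.782, 0.623, 0.0]
wrist_force: [-0.1, -0.1, -0.5]
finger_gap: 0.003
grip_force: 0.0
```

```bash
python3 -c "
from h import *
go(0,.15,.33)"
```

```text
t 2.65 pos [0.5125 0.0136 0.3417] ch [-0.0252 -0.0041] x-ang 1.3463 tz [ 0.    -0.001 -1.   ] F [-0.1 -0.1 -0.5] gap 0.003 grip 0.0 q [ 0.79  0.26 -1.02  1.76  0.23  1.25 -0.51]
shares [1.927 0.31  0.145]
```

Call:
send_rows(
  motion=[
    [[0,0,0],[0.5,0.08,0],0],
    [[0,0,0],[0.5,0.08,0],0],
    [[0,0,0],[0.5,0.08,0],0],
    [[0,0,0],[0.5,0.07,0],0],
    [[0,0,0],[0.1,0,0],0],
    [[0,0,0],[0,0,0],0],
  ],
)

```text
clock: 3.25
position: [0.5724, 0.1731, 0.3412]
tool_rot: [-0.001, 0.78, 0.626, -0.0]
wrist_force: [0.3, -0.8, -0.5]
finger_gap: 0.003
grip_force: 0.0
```

Call:
send_rows(
  motion=[
    [[0,0,0],[0,0,0.5],0],
    [[0,0,0],[0,0,0.5],0],
    [[0,0,0],[0,0,0.5],0],
    [[0,0,0],[0,0,0.5],0],
    [[0,0,0],[0,0,0.07],0],
    [[0,0,0],[0,0,0],0],
  ],
)

```text
clock: 3.85
position: [0.5726, 0.1687, 0.1755]
tool_rot: [-0.0, 0.781, 0.624, -0.001]
wrist_force: [0.0, 0.4, 0.6]
finger_gap: 0.004
grip_force: 0.0
```

```bash
python3 -c "
from h import *
go(0,.1105,.1752)
c=cam('top');x=c['frame'][140:250,165:325,::-1];y=cam('scene')['frame'][140:250,165:325,::-1]
cv2.imwrite('pics/a1.png',cv2.resize(np.hstack([x,y]),(800,275),interpolation=cv2.INTER_CUBIC))"
```

```text
t 3.85 pos [0.5726 0.1687 0.1755] ch [-0.0007  0.1605] x-ang 1.348 tz [-0.002 -0.001 -1.   ] F [0.  0.4 0.6] gap 0.004 grip 0.0 q [ 0.31  0.61 -0.88  1.74  0.54  1.05 -0.98]
shares [-0.625  0.01   0.005]
```

View pics/a1.png

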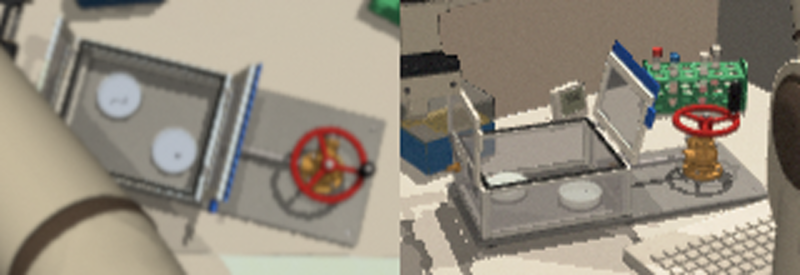

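The gripper is clear on the outer side of the left leaf, which is still upright. Next I'll sweep it down.

Call:
send_rows(
  motion=[
    [[0,0,0],[-0.3,0,0],0],
    [[0,0,0],[-0.32,0,0],0],
    [[0,0,0],[-0.175,0,0.01],0],
    [[0,0,0],[-0.17,0,0.05],0],
    [[0,0,0],[-0.155,0,0.08],0],
    [[0,0,0],[-0.135,0,0.11],0],
    [[0,0,0],[-0.11,0,0.135],0],
    [[0,0,0],[0,0,0],0],
  ],
)

```text
clock: 4.75
position: [0.5475, 0.0619, 0.1427]
tool_rot: [-0.001, 0.781, 0.625, -0.002]
wrist_force: [-1.5, -0.1, -0.2]
finger_gap: 0.002
grip_force: 0.0
```

```bash
python3 -c "
from h import *
go(0,.0395,.111)"
```

```text
t 4.75 pos [0.5475 0.0619 0.1427] ch [-0.0017  0.0508] x-ang 1.349 tz [-0.004 -0.001 -1.   ] F [-1.5 -0.1 -0.2] gap 0.002 grip 0.0 q [ 0.51  0.58 -0.88  1.88  0.55  0.95 -0.84]
shares [-0.14   0.023  0.397]
```

Call:
send_rows(
  motion=[
    [[0,0,0],[-0.08,0,0.15],0],
    [[0,0,0],[-0.05,0,0.16],0],
    [[0,0,0],[-0.01,0,0.05],0],
    [[0,0,0],[0,0,0.03],0],
    [[0,0,0],[0,0,0.02],0],
    [[0,0,0],[0,0,0],0],
  ],
)

```text
clock: 5.35
position: [0.5467, 0.0536, 0.1123]
tool_rot: [-0.0, 0.78, 0.625, 0.0]
wrist_force: [0.8, -0.1, 0.5]
finger_gap: 0.003
grip_force: 0.0
```

```bash
python3 -c "
from h import *
go(0,.0395,.111)
x=cam('wrist')['frame'][:,:,::-1];y=cam('scene')['frame'][140:250,165:325,::-1]
cv2.imwrite('pics/a2.png',np.hstack([cv2.resize(x,(400,300)),cv2.resize(y,(400,300),interpolation=cv2.INTER_CUBIC)]))"
```

```text
t 5.35 pos [0.5467 0.0536 0.1123] ch [-0.0006  0.0425] x-ang 1.3515 tz [-0.  0. -1.] F [ 0.8 -0.1  0.5] gap 0.003 grip 0.0 q [ 0.5   0.62 -0.84  1.9   0.59  0.89 -0.86]
shares [-0.038  0.008  0.016]
```

View pics/a2.png

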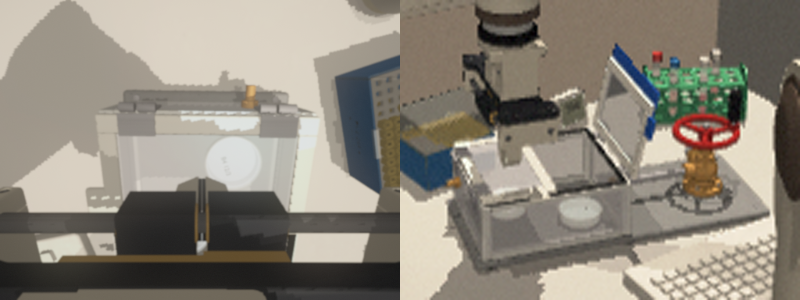

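The left leaf is down onto the chamber under the fingertips, with a small gap possible since no contact force shows. I'll press in small steps.

Call:
send_rows(
  motion=[
    [[0,0,0],[0,0,0.015],0],
    [[0,0,0],[0,0,0.015],0],
    [[0,0,0],[0,0,0],0],
  ],
)

```text
clock: 5.75
position: [0.5471, 0.0535, 0.1111]
tool_rot: [0.001, 0.78, 0.625, 0.0]
wrist_force: [-2.4, -0.6, 9.3]
finger_gap: 0.005
grip_force: 4.5
```

Call:
send_rows(
  motion=[
    [[0,0,0],[0,0,0.015],0],
    [[0,0,0],[0,0,0],0],
  ],
)

```text
clock: 5.95
position: [0.5472, 0.0535, 0.1109]
tool_rot: [0.001, 0.78, 0.625, -0.0]
wrist_force: [-6.5, -1.4, 19.1]
finger_gap: -0.002
grip_force: 9.4
```

The left leaf is shut: tip height 91.9 mm against 92 given, with 19 N of contact. Now I'll lift and cross to the right leaf's outer side.

Call:
send_rows(
  motion=[
    [[0,0,0],[0,0,-0.5],0],
    [[0,0,0],[0,0,-0.5],0],
    [[0,0,0],[0,0,-0.5],0],
    [[0,0,0],[0,0,-0.5],0],
    [[0,0,0],[-0.2,0,-0.15],0],
    [[0,0,0],[-0.5,0,0],0],
    [[0,0,0],[-0.5,0,0],0],
    [[0,0,0],[-0.5,0,0],0],
  ],
)

```text
clock: 6.75
position: [0.5167, -0.0807, 0.2811]
tool_rot: [0.001, 0.78, 0.626, 0.0]
wrist_force: [0.6, -0.7, -0.5]
finger_gap: 0.002
grip_force: 0.0
```

Call:
send_rows(
  motion=[
    [[0,0,0],[-0.5,0,0],0],
    [[0,0,0],[-0.5,0,0],0],
    [[0,0,0],[0,0,0],0],
  ],
)

```text
clock: 7.05
position: [0.4978, -0.1648, 0.2801]
tool_rot: [0.001, 0.784, 0.621, -0.002]
wrist_force: [0.6, -0.3, 0.6]
finger_gap: 0.004
grip_force: 0.0
```

```bash
python3 -c "
from h import *
go(0,-.175,.174)
x=cam('wrist')['frame'][:,:,::-1];y=cam('scene')['frame'][100:250,165:325,::-1]
cv2.imwrite('pics/a3.png',np.hstack([cv2.resize(x,(400,300)),cv2.resize(y,(400,300),interpolation=cv2.INTER_CUBIC)]))"
```

```text
t 7.05 pos [ 0.4978 -0.1648  0.2801] ch [-0.0003 -0.1813] x-ang 1.3409 tz [-0.002 -0.003 -1.   ] F [ 0.6 -0.3  0.6] gap 0.004 grip 0.0 q [ 1.07  0.35 -0.98  1.81  0.32  1.15 -0.25]
shares [0.083 0.005 1.326]
```

View pics/a3.png

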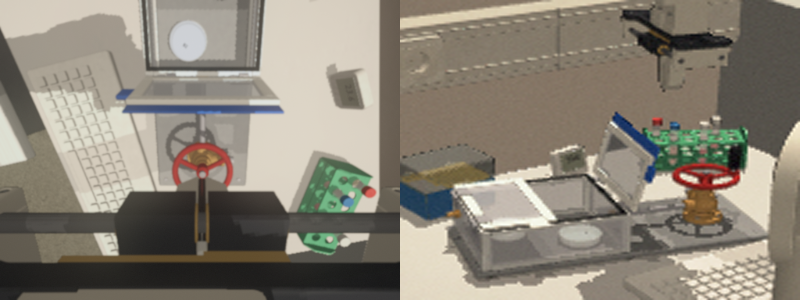

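The left leaf lies flat and stays down. The gripper is outside the right leaf, beyond the blue strip. I'll descend and sweep.

Call:
send_rows(
  motion=[
    [[0,0,0],[0,0,0.5],0],
    [[0,0,0],[0,0,0.5],0],
    [[0,0,0],[0,0,0.32],0],
    [[0,0,0],[0,0,0],0],
    [[0,0,0],[0.3,0,0],0],
    [[0,0,0],[0.3,0,0],0],
    [[0,0,0],[0.28,0,0],0],
    [[0,0,0],[0,0,0],0],
  ],
)

```text
clock: 7.95
position: [0.5168, -0.0843, 0.1774]
tool_rot: [0.001, 0.778, 0.628, 0.002]
wrist_force: [0.3, 0.6, 0.7]
finger_gap: 0.005
grip_force: 0.0
```

```bash
python3 -c "
from h import *
go(0,-.1105,.1752)"
```

```text
t 7.95 pos [ 0.5168 -0.0843  0.1774] ch [ 0.0005 -0.0986] x-ang 1.3577 tz [ 0.004  0.001 -1.   ] F [0.3 0.6 0.7] gap 0.005 grip 0.0 q [ 0.84  0.48 -0.91  1.92  0.46  0.96 -0.5 ]
shares [-0.149 -0.008  0.027]
```

Call:
send_rows(
  motion=[
    [[0,0,0],[0.17,0,0.07],0],
    [[0,0,0],[0.155,0,0.09],0],
    [[0,0,0],[0.135,0,0.11],0],
    [[0,0,0],[0.11,0,0.135],0],
    [[0,0,0],[0.08,0,0.155],0],
    [[0,0,0],[0.05,0,0.165],0],
    [[0,0,0],[0,0,0.04],0],
    [[0,0,0],[0,0,0],0],
  ],
)

```text
clock: 8.75
position: [0.5261, -0.0344, 0.1128]
tool_rot: [-0.001, 0.78, 0.625, -0.001]
wrist_force: [0.2, -0.2, -0.2]
finger_gap: 0.009
grip_force: 0.0
```

```bash
python3 -c "
from h import *
go(0,-.0395,.111)"
```

```text
t 8.75 pos [ 0.5261 -0.0344  0.1128] ch [-0.0014 -0.0479] x-ang 1.3511 tz [-0.003  0.    -1.   ] F [ 0.2 -0.2 -0.2] gap 0.009 grip 0.0 q [ 0.67  0.58 -0.84  1.95  0.56  0.86 -0.69]
shares [0.104 0.017 0.022]
```

Call:
send_rows(
  motion=[
    [[0,0,0],[0,0,0.015],0],
    [[0,0,0],[0,0,0.015],0],
    [[0,0,0],[0,0,0.015],0],
    [[0,0,0],[0,0,0],0],
  ],
)

```text
clock: 9.15
position: [0.5273, -0.0345, 0.1111]
tool_rot: [0.0, 0.781, 0.625, -0.0]
wrist_force: [-3.0, -0.6, 5.1]
finger_gap: 0.003
grip_force: 3.1
```

Call:
send_rows(
  motion=[
    [[0,0,0],[0,0,0.01],0],
    [[0,0,0],[0,0,0],0],
  ],
)

```text
clock: 9.35
position: [0.5273, -0.0345, 0.111]
tool_rot: [0.001, 0.781, 0.625, -0.0]
wrist_force: [-4.5, -1.3, 12.7]
finger_gap: 0.005
grip_force: 6.7
```

Both leaves are closed, and the right one reads the correct height. Next I'll lift and hover over the handle with the fingers half open.

Call:
send_rows(
  motion=[
    [[0,0,0],[0,0,-0.5],0],
    [[0,0,0],[0,0,-0.5],0],
    [[0,0,0],[0,0,-0.5],0.5],
    [[0,0,0],[0,0,-0.3],0.5],
    [[0,0,0],[-0.5,0,0],0.5],
    [[0,0,0],[-0.5,0,0],0.5],
    [[0,0,0],[-0.5,0,0],0.5],
    [[0,0,0],[-0.5,0,0],0.5],
  ],
)

```text
clock: 10.15
position: [0.4917, -0.192, 0.2539]
tool_rot: [0.001, 0.78, 0.625, -0.0]
wrist_force: [0.1, -0.4, 0.1]
finger_gap: 0.468
grip_force: 0.0
```

Call:
send_rows(
  motion=[
    [[0,0,0],[-0.4,0,0],0.5],
    [[0,0,0],[-0.1,0,0],0.5],
    [[0,0,0],[0,0,0],0.5],
  ],
)

```text
clock: 10.45
position: [0.483, -0.231, 0.2535]
tool_rot: [0.0, 0.782, 0.624, -0.0]
wrist_force: [-0.2, 1.1, -0.5]
finger_gap: 0.496
grip_force: 0.0
```

```bash
python3 -c "
from h import *
go(0,-.282,.131)
c=cam('wrist','w4.png');print(proj(c,[[.475,-.261,.147],[.4855,-.221,.1],ctrl.get_obs()['position']]))
x=c['frame'][:,:,::-1];y=cam('top')['frame'][140:250,165:325,::-1]
cv2.imwrite('pics/a4.png',np.hstack([cv2.resize(x,(400,300)),cv2.resize(y,(400,300),interpolation=cv2.INTER_CUBIC)]))"
```

```text
t 10.45 pos [ 0.483  -0.231   0.2535] ch [-2.000e-04 -2.492e-01] x-ang 1.3473 tz [-0. -0. -1.] F [-0.2  1.1 -0.5] gap 0.496 grip 0.0 q [ 1.15  0.4  -0.94  1.82  0.36  1.11 -0.14]
shares [-0.41   0.003  1.531]
[[257.20435227 228.54580252]
 [258.66061309 171.85292403]
 [258.74771694 256.53845182]]
```

View pics/a4.png

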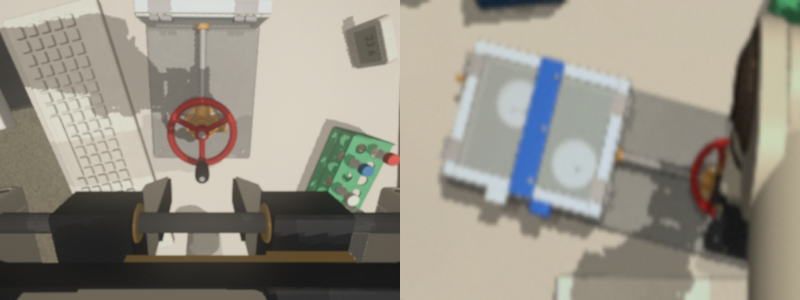

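The strip spans the closed lids. The handle appears at about (202,177) in the wrist half, which matches its projection. I'll move over it, descend and grip.

Call:
send_rows(
  motion=[
    [[0,0,0],[-0.41,0,0],0.5],
    [[0,0,0],[0,0,0],0.5],
    [[0,0,0],[0,0,0.5],0.5],
    [[0,0,0],[0,0,0.5],0.5],
    [[0,0,0],[0,0,0.45],0.5],
    [[0,0,0],[0,0,0.08],0.5],
    [[0,0,0],[0,0,0],0.5],
  ],
)

```text
clock: 11.25
position: [0.4766, -0.2593, 0.1308]
tool_rot: [-0.001, 0.78, 0.626, 0.0]
wrist_force: [-0.3, 0.2, -0.2]
finger_gap: 0.501
grip_force: 0.0
```

Call:
send_rows(
  motion=[
    [[0,0,0],[0,0,0],0],
    [[0,0,0],[0,0,0],0],
    [[0,0,0],[0,0,0],0],
    [[0,0,0],[0,0,0],0],
    [[0,0,0],[0,0,0],0],
    [[0,0,0],[0,0,0],0],
  ],
)

```text
clock: 11.85
position: [0.4768, -0.2618, 0.132]
tool_rot: [0.001, 0.781, 0.625, -0.0]
wrist_force: [-1.7, -0.3, 7.0]
finger_gap: 0.189
grip_force: 30.0
```

```bash
python3 - <<'E'
from h import *
p,T=st();W=C+RC@np.array([0,-.24]);v=RC.T@(p[:2]-W);print(v,np.hypot(*v),'th',np.arctan2(v[1],v[0])-2.2+2*np.pi)
E
```

```text
t 11.85 pos [ 0.4768 -0.2618  0.132 ] ch [ 0.0006 -0.2806] x-ang 1.3506 tz [ 0.001 -0.001 -1.   ] F [-1.7 -0.3  7. ] gap 0.189 grip 30.0 q [ 1.09  0.56 -0.82  1.9   0.52  0.9  -0.21]
[ 0.0005543  -0.04058005] 0.040583838094699835 th 2.52604767311653
```

The handle is gripped: the width reads 17.4 mm, and the angle is about 2.53 rad. Working out the crank steps.

```bash
cat >> h.py <<'E'
W=C+RC@np.array([0,-.24])
def crank(f0,f1,n):
    f=np.linspace(f0,f1,n+1);x=.525*np.diff(np.sin(f));y=.525*np.diff(np.cos(f))
    print('[[0,0,0],'+']\n[[0,0,0],'.join('[%.3f, %.3f, 0],0'%(a,b) for a,b in zip(x,y)))
def wh():
    p,T=st();v=RC.T@(p[:2]-W);print('v',v.round(4),np.hypot(*v).round(4),'phi',np.arctan2(v[1],v[0]).round(3))
E
python3 -c "
from h import *
crank(-1.557,-3.657,7)"
```

```text
[[0,0,0],[0.021, -0.155, 0],0]
[[0,0,0],[0.066, -0.142, 0],0]
[[0,0,0],[0.105, -0.116, 0],0]
[[0,0,0],[0.135, -0.080, 0],0]
[[0,0,0],[0.153, -0.036, 0],0]
[[0,0,0],[0.157, 0.010, 0],0]
[[0,0,0],[0.147, 0.056, 0],0
```

Call:
send_rows(
  motion=[
    [[0,0,0],[0.02,-0.155,-0.01],0],
    [[0,0,0],[0.065,-0.14,0],0],
    [[0,0,0],[0.105,-0.115,0],0],
    [[0,0,0],[0.135,-0.08,0],0],
    [[0,0,0],[0.155,-0.035,0],0],
    [[0,0,0],[0.155,0.01,0],0],
    [[0,0,0],[0.145,0.055,0],0],
    [[0,0,0],[0,0,0],0],
  ],
)

```text
clock: 12.65
position: [0.4553, -0.1913, 0.1321]
tool_rot: [0.001, 0.78, 0.626, 0.001]
wrist_force: [5.3, -2.0, -2.7]
finger_gap: 0.186
grip_force: 30.0
```

```bash
python3 -c "
from h import *
wh();crank(-3.657,-4.257,6)"
```

```text
t 12.65 pos [ 0.4553 -0.1913  0.1321] ch [-0.0359 -0.2165] x-ang 1.3531 tz [ 0.002 -0.001 -1.   ] F [ 5.3 -2.  -2.7] gap 0.186 grip 30.0 q [ 1.05  0.49 -0.86  2.02  0.5   0.85 -0.31]
v [-0.0359  0.0235] 0.0429 phi 2.562
[[0,0,0],[0.044, 0.028, 0],0]
[[0,0,0],[0.041, 0.032, 0],0]
[[0,0,0],[0.038, 0.036, 0],0]
[[0,0,0],[0.034, 0.040, 0],0]
[[0,0,0],[0.030, 0.043, 0],0]
[[0,0,0],[0.025, 0.046, 0],0
```

Call:
send_rows(
  motion=[
    [[0,0,0],[0.045,0.03,0],0],
    [[0,0,0],[0.04,0.03,0],0],
    [[0,0,0],[0.02,0.02,0],0],
    [[0,0,0],[0,0,0],0],
  ],
)

```text
clock: 13.05
position: [0.4619, -0.1858, 0.132]
tool_rot: [0.0, 0.78, 0.625, -0.001]
wrist_force: [0.6, -4.4, 1.0]
finger_gap: 0.183
grip_force: 30.0
```

Call:
send_rows(
  motion=[
    [[0,0,0],[0.035,0.04,0],0],
    [[0,0,0],[0,0,0],0],
  ],
)

```text
clock: 13.25
position: [0.466, -0.1833, 0.132]
tool_rot: [0.0, 0.78, 0.625, -0.0]
wrist_force: [-0.2, -3.2, 3.7]
finger_gap: 0.18
grip_force: 30.0
```

```bash
python3 -c "
from h import *
wh()"
```

```text
t 13.25 pos [ 0.466  -0.1833  0.132 ] ch [-0.0272 -0.2064] x-ang 1.3513 tz [-0. -0. -1.] F [-0.2 -3.2  3.7] gap 0.18 grip 30.0 q [ 1.02  0.5  -0.85  2.01  0.5   0.86 -0.34]
v [-0.0272  0.0336] 0.0432 phi 2.251
```

Call:
send_rows(
  motion=[
    [[0,0,0],[0.015,0.02,0],0],
    [[0,0,0],[0.015,0.02,0],0],
    [[0,0,0],[0,0,0],0],
  ],
)

```text
clock: 13.55
position: [0.4693, -0.1819, 0.132]
tool_rot: [-0.0, 0.78, 0.625, -0.0]
wrist_force: [-2.1, -4.0, 6.7]
finger_gap: 0.189
grip_force: 30.0
```

Call:
send_rows(
  motion=[
    [[0,0,0],[0.015,0.02,0],0],
    [[0,0,0],[0,0,0],0],
  ],
)

```text
clock: 13.75
position: [0.4695, -0.1818, 0.1319]
tool_rot: [-0.001, 0.781, 0.625, -0.002]
wrist_force: [-7.3, -4.8, 10.3]
finger_gap: 0.185
grip_force: 30.0
```

```bash
python3 -c "
from h import *
wh()"
```

```text
t 13.75 pos [ 0.4695 -0.1818  0.1319] ch [-0.0242 -0.2041] x-ang 1.3503 tz [-0.005 -0.001 -1.   ] F [-7.3 -4.8 10.3] gap 0.185 grip 30.0 q [ 1.    0.51 -0.85  2.    0.5   0.86 -0.35]
v [-0.0242  0.0359] 0.0433 phi 2.164
```

Call:
send_rows(
  motion=[
    [[0,0,0],[0.015,0.02,0],0],
    [[0,0,0],[0.015,0.02,0],0],
    [[0,0,0],[0,0,0],0],
  ],
)

```text
clock: 14.05
position: [0.4698, -0.1816, 0.1318]
tool_rot: [-0.002, 0.781, 0.624, -0.006]
wrist_force: [-16.6, -6.6, 22.7]
finger_gap: 0.176
grip_force: 30.0
```

```bash
python3 -c "
from h import *
wh();crank(2.1,2.1+12.5664,32)"
```

```text
t 14.05 pos [ 0.4698 -0.1816  0.1318] ch [-0.0239 -0.2039] x-ang 1.3488 tz [-0.012 -0.004 -1.   ] F [-16.6  -6.6  22.7] gap 0.176 grip 30.0 q [ 1.    0.51 -0.85  1.99  0.51  0.87 -0.35]
v [-0.0239  0.0361] 0.0433 phi 2.156
[[0,0,0],[-0.136, -0.153, 0],0]
[[0,0,0],[-0.184, -0.090, 0],0]
[[0,0,0],[-0.204, -0.012, 0],0]
[[0,0,0],[-0.194, 0.067, 0],0]
[[0,0,0],[-0.153, 0.136, 0],0]
[[0,0,0],[-0.090, 0.184, 0],0]
[[0,0,0],[-0.012, 0.204, 0],0]
[[0,0,0],[0.067, 0.194, 0],0]
[[0,0,0],[0.136, 0.153, 0],0]
[[0,0,0],[0.184, 0.090, 0],0]
[[0,0,0],[0.204, 0.012, 0],0]
[[0,0,0],[0.194, -0.067, 0],0]
[[0,0,0],[0.153, -0.136, 0],0]
[[0,0,0],[0.090, -0.184, 0],0]
[[0,0,0],[0.012, -0.204, 0],0]
[[0,0,0],[-0.067, -0.194, 0],0]
[[0,0,0],[-0.136, -0.153, 0],0]
[[0,0,0],[-0.184, -0.090, 0],0]
[[0,0,0],[-0.204, -0.012, 0],0]
[[0,0,0],[-0.194, 0.067, 0],0]
[[0,0,0],[-0.153, 0.136, 0],0]
[[0,0,0],[-0.090, 0.184, 0],0]
[[0,0,0],[-0.012, 0.204, 0],0]
[[0,0,0],[0.067, 0.194, 0],0]
[[0,0,0],[0.136, 0.153, 0],0]
[[0,0,0],[0.184, 0.090, 0],0]
[[0,0,0],[0.204, 0.012, 0],0]
[[0,0,0],[0.194, -0.067, 0],0]
[[0,0,0],[0.153, -0.136, 0],0]
[[0,0,0],[0.090, -0.184, 0],0]
[[0,0,0],[0.012, -0.204, 0],0]
[[0,0,0],[-0.067, -0.194, 0],0
```

The wheel is hard on its stop: the angle stays put while the force rises, with the reference TCP at (0.4695, -0.1818). I'll undo the over-push, then open it with 16 rows per turn.

Call:
send_rows(
  motion=[
    [[0,0,0],[-0.045,-0.06,0],0],
    [[0,0,0],[-0.135,-0.155,0],0],
    [[0,0,0],[-0.185,-0.09,0],0],
    [[0,0,0],[-0.205,-0.01,0],0],
    [[0,0,0],[-0.195,0.065,0],0],
    [[0,0,0],[-0.155,0.135,0],0],
    [[0,0,0],[-0.09,0.185,0],0],
    [[0,0,0],[-0.01,0.205,0],0],
  ],
)

```text
clock: 14.85
position: [0.479, -0.2624, 0.132]
tool_rot: [-0.001, 0.78, 0.625, 0.001]
wrist_force: [-3.1, 4.7, 9.2]
finger_gap: 0.186
grip_force: 30.0
```

```bash
python3 -c "
from h import *
wh()"
```

```text
t 14.85 pos [ 0.479  -0.2624  0.132 ] ch [ 0.0029 -0.2807] x-ang 1.3511 tz [-0.001  0.003 -1.   ] F [-3.1  4.7  9.2] gap 0.186 grip 30.0 q [ 1.09  0.57 -0.82  1.9   0.52  0.91 -0.21]
v [ 0.0029 -0.0407] 0.0408 phi -1.5
```

Call:
send_rows(
  motion=[
    [[0,0,0],[0.065,0.195,0],0],
    [[0,0,0],[0.135,0.155,0],0],
    [[0,0,0],[0.185,0.09,0],0],
    [[0,0,0],[0.205,0.01,0],0],
    [[0,0,0],[0.195,-0.065,0],0],
    [[0,0,0],[0.155,-0.135,0],0],
    [[0,0,0],[0.09,-0.185,0],0],
    [[0,0,0],[0.01,-0.205,0],0],
  ],
)

```text
clock: 15.65
position: [0.4871, -0.1785, 0.1321]
tool_rot: [0.0, 0.78, 0.626, 0.001]
wrist_force: [2.2, -7.6, 0.5]
finger_gap: 0.186
grip_force: 30.0
```

```bash
python3 -c "
from h import *
wh()"
```

```text
t 15.65 pos [ 0.4871 -0.1785  0.1321] ch [-0.0077 -0.197 ] x-ang 1.3536 tz [ 0.003  0.001 -1.   ] F [ 2.2 -7.6  0.5] gap 0.186 grip 30.0 q [ 0.97  0.53 -0.84  1.97  0.51  0.87 -0.36]
v [-0.0077  0.043 ] 0.0436 phi 1.747
```

Call:
send_rows(
  motion=[
    [[0,0,0],[-0.065,-0.195,0],0],
    [[0,0,0],[-0.135,-0.155,0],0],
    [[0,0,0],[-0.185,-0.09,0],0],
    [[0,0,0],[-0.205,-0.01,0],0],
    [[0,0,0],[-0.195,0.065,0],0],
    [[0,0,0],[-0.155,0.135,0],0],
    [[0,0,0],[-0.09,0.185,0],0],
    [[0,0,0],[-0.01,0.205,0],0],
  ],
)

```text
clock: 16.45
position: [0.479, -0.2624, 0.132]
tool_rot: [-0.001, 0.78, 0.625, 0.001]
wrist_force: [-3.0, 3.2, 8.9]
finger_gap: 0.18
grip_force: 30.0
```

```bash
python3 -c "
from h import *
wh()"
```

```text
t 16.45 pos [ 0.479  -0.2624  0.132 ] ch [ 0.0029 -0.2807] x-ang 1.3511 tz [-0.001  0.003 -1.   ] F [-3.   3.2  8.9] gap 0.18 grip 30.0 q [ 1.09  0.57 -0.82  1.9   0.52  0.91 -0.21]
v [ 0.0029 -0.0407] 0.0408 phi -1.499
```

Call:
send_rows(
  motion=[
    [[0,0,0],[0.065,0.195,0],0],
    [[0,0,0],[0.135,0.155,0],0],
    [[0,0,0],[0.185,0.09,0],0],
    [[0,0,0],[0.205,0.01,0],0],
    [[0,0,0],[0.195,-0.065,0],0],
    [[0,0,0],[0.155,-0.135,0],0],
    [[0,0,0],[0.09,-0.185,0],0],
    [[0,0,0],[0,0,0],0],
  ],
)

```text
clock: 17.25
position: [0.5009, -0.1817, 0.1321]
tool_rot: [-0.001, 0.78, 0.626, 0.0]
wrist_force: [-1.4, 2.4, 4.5]
finger_gap: 0.183
grip_force: 30.0
```

```bash
python3 -c "
from h import *
wh()"
```

```text
t 17.25 pos [ 0.5009 -0.1817  0.1321] ch [ 0.0065 -0.1971] x-ang 1.3538 tz [-0.001  0.002 -1.   ] F [-1.4  2.4  4.5] gap 0.183 grip 30.0 q [ 0.95  0.55 -0.83  1.93  0.52  0.89 -0.36]
v [0.0065 0.0429] 0.0433 phi 1.421
```

Call:
send_rows(
  motion=[
    [[0,0,0],[0.005,-0.13,0],0],
    [[0,0,0],[-0.03,-0.13,0],0],
    [[0,0,0],[-0.055,-0.11,0],0],
    [[0,0,0],[0,0,0],0],
    [[0,0,0],[0,0,0],0],
  ],
)

```text
clock: 17.75
position: [0.4698, -0.182, 0.132]
tool_rot: [-0.002, 0.78, 0.626, -0.0]
wrist_force: [-4.4, 5.5, 10.8]
finger_gap: 0.183
grip_force: 30.0
```

```bash
python3 -c "
from h import *
wh()
p,T=st();print('to stop ref',(T.T@(np.array([.4695,-.1818,p[2]])-p)/.08).round(3))
x=cam('wrist')['frame'][:,:,::-1];y=cam('scene')['frame'][100:250,165:365,::-1]
cv2.imwrite('pics/a5.png',np.hstack([cv2.resize(x,(400,300)),cv2.resize(y,(400,300),interpolation=cv2.INTER_CUBIC)]))"
```

```text
t 17.75 pos [ 0.4698 -0.182   0.132 ] ch [-0.0238 -0.2042] x-ang 1.3521 tz [-0.003  0.003 -1.   ] F [-4.4  5.5 10.8] gap 0.183 grip 30.0 q [ 1.01  0.51 -0.85  2.    0.5   0.86 -0.34]
v [-0.0238  0.0358] 0.043 phi 2.159
t 17.75 pos [ 0.4698 -0.182   0.132 ] ch [-0.0238 -0.2042] x-ang 1.3521 tz [-0.003  0.003 -1.   ] F [-4.4  5.5 10.8] gap 0.183 grip 30.0 q [ 1.01  0.51 -0.85  2.    0.5   0.86 -0.34]
to stop ref [ 0.001 -0.004  0.   ]
```

View pics/a5.png

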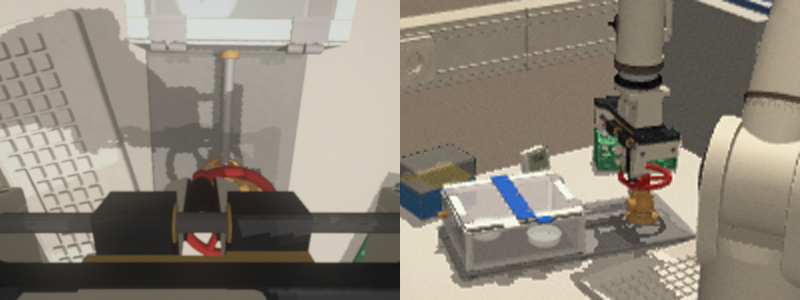

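The lids are shut with the strip on top and the handle is still gripped at (203,195) in the wrist half. The TCP is within 0.3 mm of the stop reference after two full opening turns.

```bash
python3 -c "
from h import *
print(order.finish_job())"
```

```text
the job is handed in; nothing more can be done
None
```

The job is handed in: the left leaf was folded down first, then the blue-strip leaf over it; the valve was shut against its stop and backed off two turns (handle within 0.3 mm of its position at the stop), the handle is still gripped, and the arm met no sign of touching the dishes or bottles.

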